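# Unlatch the cutter cassette and slide its cover off

## Task

Press the blue snap tab of the cutter cassette fully in with the fingertips; it stays in. Then push the white cover by its rear edge along its rails, over the tab, off its seat, until the round cutter opening is completely uncovered, and leave it lying flat on the rails. Nothing is to be picked up: do not lift or tip the cover, and leave everything else on the bench where it is.

Things in the scene. Friction and masses are not known exactly. Their poses are not given: they have to be found in the camera images.
- cassette: stainless cutter cassette fixed to the bench: a box 325 x 170 mm, its deck 50 mm above the bench. Origin at bench height under the centre of the opening and of the cover's seat; x is the direction in which the cover slides off, z up. The deck spans x -120 to 205, y -85 to 85 mm. Behind the seated cover, between small corner stops (x -59, |y| 52 to 70 mm, tops 64 mm up), the deck is bare
- opening (a point): centre of the round opening in the deck, 76 mm across, steel ring cutters sunk inside, at deck height (50 mm above the bench), hidden under the seated cover
- parking (a point): where the middle of the cover's underside lies when parked against the end stop bar (bar's top 66 mm up): cassette x 142, y 0, 57 mm above the bench. Two runners along x (|y| 46 to 62 mm, tops 57 mm up) carry the cover from its seat to here; guide walls outside them (|y| 62.5 to 70 mm, tops 64 mm up) keep it straight with 2.5 mm play a side
- cover: loose white plastic plate, 110 mm along x (sliding direction) by 120 mm along y, 16 mm thick, a flat boss 80 mm across and 2 mm high on top; about 280 g. Origin at the centre of its underside, axes parallel to the cassette's. Seated at cassette x = y = 0: underside 57 mm, top 73 mm above the bench, so a 7 mm gap to the deck. It slides easily (1 to 4 N)
- cover_rear (a point): middle of the cover's rear edge face (looking to -x), half-way up, 65 mm above the bench: the place to push
- tab_top (a point): centre of the top of the blue ribbed snap tab, a block 50 mm along the cassette's x by 36 mm along y, at cassette x 82, y 0 mm. Its near face stands 2 mm ahead of the seated cover and blocks it. Untouched its top is 64 to 66 mm above the bench; fully in, 54 mm, that is 3 mm below the cover's underside
- tab (a joint): how far the snap tab is pressed straight down, in m: 0 = up, 0.012 = fully in, at its hard stop. It takes about 6 N to move, has no spring and stays where it is left; the cover passes over it from about 0.010
- pusher_c (a point): white nylon press pusher, a tapered solid 84 mm across and 62 mm tall, standing loose on the bench beside the cassette; point at its centre. To be left alone
- ring_cutter_c (a point): loose steel ring cutter, 84 mm across, 35 mm tall, lying flat beside the cassette; point at its centre. To be left alone
- corer_c (a point): loose small steel tube cutter, 28 mm across, 55 mm tall, standing beside the cassette; point at its centre. To be left alone
- spray_c (a point): clear bottle with a blue cap, 64 mm across, 170 mm tall, standing on the bench; point on its axis 85 mm up. To be left alone
- pan_c (a point): open steel pan 130 x 100 x 60 mm on the bench; point at its centre. To be left alone
- brush_c (a point): blue-handled brush lying on the bench; point near its middle. To be left alone
- cup_c (a point): grey plastic cup, 80 mm across, 90 mm tall, on the bench; point at its centre. To be left alone
There are look-alikes about, which are no part of the job. Of the things shaped like the cover, the white one is meant.

How it is judged (in metres and radians):
On the way, in this order (a step that is already met when the one before it is completed fails the run):
1. the snap tab is pressed in while the cover is still on its seat (value of joint tab above 0.0095 m and x of cover in the frame of cassette below 0.008 m), for 0.2 s.
2. the cover is pushed off its seat, clear of the opening (x of cover in the frame of cassette above 0.093 m and z of cover in the frame of cassette between 0.053 and 0.061 m), for 0.1 s.
At the end, for the whole second after the job is handed in: The cover lies still and flat (within 3 degrees, 4 mm in height, 8 mm sideways) on the rails, at least 93 mm along them from its seat, so that the 76 mm opening is uncovered, and not past the end stop; the tab is still pressed in by at least 9.5 mm (all of step 2 and x of cover in the frame of cassette below 0.15 m and y of cover in the frame of cassette between -0.008 and 0.008 m and angle between cover's own z axis and vertical below 0.05 rad and linear speed of cover below 0.01 m/s and value of joint tab above 0.0095 m); the robot touches nothing.
It fails at once if the cover is lifted more than 8 mm off its rails (z of cover in the frame of cassette above 0.065 m).
It fails at once if the cover is tipped by more than 9 degrees (angle between cover's own z axis and vertical above 0.15 rad).
It fails at once if something else on the bench is displaced by more than 20 mm (distance of any of pusher_c, ring_cutter_c, corer_c, spray_c, pan_c, brush_c, cup_c from where it was at the start of the episode above 0.02 m).
It also fails if it takes over 38 s, if anything falls off the work surface, if the arm or the gripper's body presses on something with over 40 N, if the wrist force passes 120 N, or if a joint passes its speed limit or range.

## Robot

A 6-joint arm with a two-finger parallel gripper is mounted at the origin on the work surface. World frame = base frame: x ahead of the robot, y to its left, z up, the work surface at z = 0. Lengths are in mm, angles in rad, forces in N, time in s.
With the tool pointing down it reaches from about 300 to 775 mm from the base axis. Payload 14.6 kg.
Tool frame: the origin (TCP) lies at the very end of the fingers, on their centre line; the grasp point (between the pads) lies 19 mm behind it; z points along the fingers, y is the direction in which the jaws open and shut (so a half turn about z gives the same grasp; the last joint's range is limited). The gripper opens to 94 mm and grips with 3 to 60 N. Pads are 16 mm wide; open, the fingers measure 119 mm over their backs; the gripper's body (75 mm by 177 mm) begins 78 mm behind the grasp point.
Start: joints at [1.273, 0.3, 1.521, -0, 1.321, -0.067], TCP at [125.814, 535.406, 185.046] pointing down, gripper open.
Joint ranges: [-3.03, 3.03], [-0.79, 2.21], [0.23, 2.52], [-1.04, 4.18], [0, 3.07], [-2.55, 2.55]. Speed limits (rad/s): [2.22, 2.22, 2.57, 3.14, 3.14, 3.14].

## Interface

Orientations are given as [roll, pitch, yaw] about the fixed x, y, z axes, in that order (R = Rz(yaw) Ry(pitch) Rx(roll)).
In Python, from cell import manip gives the robot as it stands.
- The arm moves only by the shell command python3 -m inch 'ROWS' [FORCE]. ROWS is a JSON object of lists of equal length, an entry for each row: "grip": the opening, from -1 (shut) to 1 (fully open), so that 0 is half open; "travel": the shift along the world's x, y, z in cm, a list of three; "turn": the turn, a rotation vector about the world's x, y, z in degrees, a list of three. A call has 1 to 10 rows; each row is the pose to reach, as a shift and turn from the pose measured when the call began; what a row does not reach only later rows make up. A row lasts 1/8 s, in which the tool goes at most 62.5 mm and 10.7 degrees, less where a joint would pass 70% of its speed; a pose out of reach is approached as far as the arm can. A call with a gripper value outside its range is refused whole. The fingers move at their own pace and stop on an object; FORCE is the grip in N (left out, the last holds). Time passes only in rows, so rows that repeat a pose let the fingers close. It gives the time, the measured TCP pose, the force and the opening at its end, in the units of the state.
- manip.read_state(): the state, without advancing time (a new reading comes with each control period).
- manip.camera(name): name is "scene" or "top" or "wrist"; returns (picture, depth): 480x640x3 uint8, red, green, blue; 480x640 float32, mm along the optical axis (not along the pixel's ray), 0 where there is no reading.
- manip.calibration(name): a dict with "fx", "fy", "cx", "cy" (pixels), "world_from_camera" (4x4, takes a point from camera to world coordinates). Camera axes: x right, y up, looking along -z (the intrinsics and any distortion apply to the point x, -y, -z); pixel columns grow to the right and rows downward; lengths in mm; the calibration is good to about 2 mm. A picture is of the moment at which its call begins: read the wrist's pose just before it. calibration takes no time and is no camera call; for the wrist camera it gives the pose at the moment of the call.
- manip.sign_off(): hands the job in, once; it reports no verdict.
Trained networks look in the newest picture that a camera, given by its name, has taken for a name from the list of things; names that differ only in an ending like _2 or _b are one class to them, and where a whole thing is asked for, a point or a joint stands for the part that bears it (a point fixed in the world has none). Each returns a list of dicts, best first, with "p" (0 to 1); they miss things now and then, are a little off and sometimes report something else, mostly with a low value. They report only what shows in the picture. A call takes as long as a camera call. They do not tell look-alikes from the thing itself.
- manip.look_for(camera, label): "bbox" ([left, top, right, bottom] in pixels, round what is visible of it).
The state is a dict: "clock": time; "joints": joint angles; "qd": joint speeds; "effort": joint torques, N m; "eef_pos": TCP position; "eef_rot": TCP orientation; "wrist_force": force on the tool from outside, world axes, zero at the start; "moment": the same for the moment, N m; "finger_gap": finger opening in mm.
Only numpy, scipy, OpenCV 4.12 (cv2) and the standard library are available. Lean on these libraries where they do the work, as an engineer would, in place of code of your own. Each camera call takes 0.05 s, during which the arm holds its last target.

## Working session

There is one attempt and no reset: what is moved stays moved. The work goes in short steps, Python scripts to look and compute and a shell command to move; the robot and the scene stay as the last step left them, time stands still between calls to the robot, and variables do not carry over. Pictures are saved under pics/ and viewed, and the job is handed in when it is done.

```bash
mkdir -p pics; ls
python3 - <<'E'
from cell import manip
import cv2,numpy as np
s=manip.read_state();print(s)
for n in ("scene","top"):
    p,d=manip.camera(n);cv2.imwrite(f"pics/{n}0.png",p[:,:,::-1]);np.save(f"pics/{n}0.npy",d)
    c=manip.calibration(n);print(n,c)
    for l in ("cover","tab_top","cassette"):
        print(l,manip.look_for(n,l))
E
```

```text
pics
{'clock': 0.0, 'joints': array([ 1.27339449e+00,  3.00474638e-01,  1.52156976e+00,  2.28289538e-05,
        1.32070010e+00, -6.66141654e-02]), 'qd': array([-4.89242596e-04, -6.85180403e-04,  8.64720731e-04, -5.28238215e-05,
       -2.78864852e-04,  6.47035485e-05]), 'effort': array([ 2.07966979e-03, -5.31811595e+01, -3.52735627e+01,  7.08703394e-02,
        2.43830297e-02, -8.64256549e-05]), 'eef_pos': array([125.73089056, 535.14685374, 184.48919105]), 'eef_rot': array([-3.14044483e+00, -9.87361345e-05,  2.91079926e+00]), 'wrist_force': array([-0.09159586, -0.78345437, -0.35885319]), 'moment': array([-0.00368655, -0.01595616, -0.01955667]), 'finger_gap': 93.6603199824981}
scene {'fx': 497.97092698946034, 'fy': 497.97092698946034, 'cx': 323.81954874377703, 'cy': 240.3535849209425, 'world_from_camera': array([[ 1.15390449e-02, -6.06255281e-01,  7.95186384e-01,
         1.42819787e+03],
       [ 9.99730120e-01,  2.30299467e-02,  3.05097794e-03,
        -1.00330801e+01],
       [-2.01627715e-02,  7.94936574e-01,  6.06357408e-01,
         7.79413242e+02],
       [ 0.00000000e+00,  0.
[... 541 characters left out ...]
0901e+02],
       [-9.99812265e-01, -8.31430926e-03, -1.75016441e-02,
        -4.42309819e+00],
       [-1.85680342e-02,  1.52987366e-01,  9.88053690e-01,
         1.20317162e+03],
       [ 0.00000000e+00,  0.00000000e+00,  0.00000000e+00,
         1.00000000e+00]])}
cover [{'bbox': [393.6, 149.7, 446.0, 198.1], 'p': 0.97}, {'bbox': [171.7, 233.3, 228.4, 293.0], 'p': 0.83}, {'bbox': [402.1, 314.3, 464.9, 374.2], 'p': 0.8}, {'bbox': [305.6, 225.6, 367.7, 285.7], 'p': 0.66}, {'bbox': [108.2, 234.4, 147.3, 312.7], 'p': 0.63}]
tab_top [{'bbox': [292.1, 252.6, 312.4, 270.0], 'p': 0.67}]
cassette [{'bbox': [245.6, 213.3, 394.6, 302.5], 'p': 0.87}, {'bbox': [334.4, 174.0, 366.7, 208.8], 'p': 0.29}]
```

View pics/top0.png

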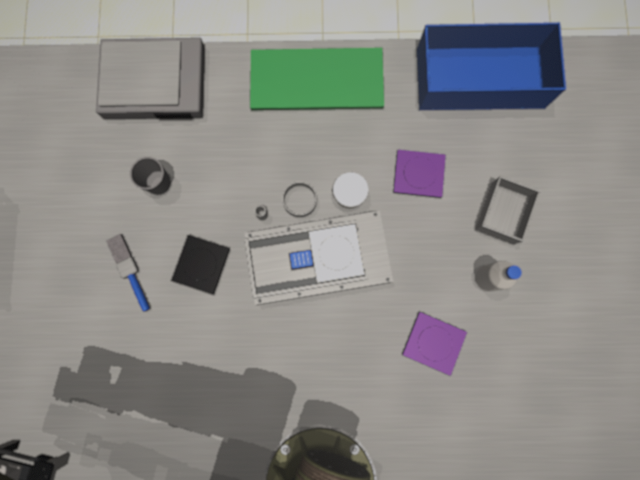

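View pics/scene0.png

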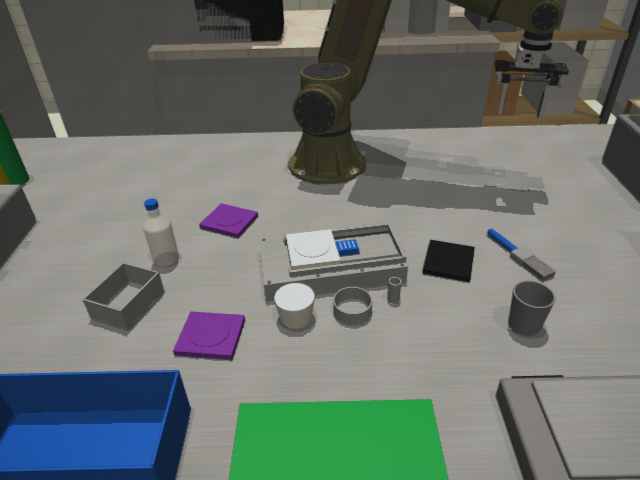

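The top view shows the white cover at about (337,252), the blue tab at (301,260) and the cassette around (318,257). The slide direction points left in the image, roughly world +y. The other plates are purple or black look-alikes.

```bash
cat > h.py <<'E'
import numpy as np,cv2
def pts(n,c,d,mask):
    v,u=np.nonzero(mask&(d>0)); z=d[v,u]
    P=np.c_[(u-c['cx'])/c['fx']*z,-(v-c['cy'])/c['fy']*z,-z,np.ones_like(z)]
    return (P@c['world_from_camera'].T)[:,:3]
def ray(c,uv,zw):
    uv=np.atleast_2d(uv).astype(float);W=c['world_from_camera']
    D=np.c_[(uv[:,0]-c['cx'])/c['fx'],-(uv[:,1]-c['cy'])/c['fy'],-np.ones(len(uv))]@W[:3,:3].T
    t=(zw-W[2,3])/D[:,2];return W[:3,3]+t[:,None]*D
E
python3 - <<'E'
from cell import manip
from h import *
for n,roi in(("top",(240,205,400,310)),("scene",(250,215,415,300))):
    p=cv2.imread(f"pics/{n}0.png")[:,:,::-1].astype(int);d=np.load(f"pics/{n}0.npy");c=manip.calibration(n)
    R=np.zeros(d.shape,bool);R[roi[1]:roi[3],roi[0]:roi[2]]=1
    blue=R&(p[:,:,2]-p[:,:,0]>50)
    P=pts(n,c,d,blue);print(n,"blue",blue.sum(),np.median(P,0),np.percentile(P[:,2],[5,50,95]))
    P=pts(n,c,d,R)
    for lo,hi,lab in((68,82,'cover'),(42,82,'all')):
        Q=P[(P[:,2]>lo)&(P[:,2]<hi)]
        r=cv2.minAreaRect(Q[:,:2].astype(np.float32));print(lab,len(Q),np.median(Q,0),r)
    w=R&(p.min(2)>200);
    k=cv2.morphologyEx(w.astype(np.uint8),cv2.MORPH_OPEN,np.ones((3,3)))
    nn,L,st,ce=cv2.connectedComponentsWithStats(k);i=1+np.argmax(st[1:,4]);print(st[i],ce[i])
    v,u=np.nonzero(L==i);X=ray(c,np.c_[u,v],73);print('white',cv2.minAreaRect(X[:,:2].astype(np.float32)),np.median(pts(n,c,d,L==i),0))
    v,u=np.nonzero(blue);X=ray(c,np.c_[u,v],65);print('tab',cv2.minAreaRect(X[:,:2].astype(np.float32)))
    img=cv2.imread(f"pics/{n}0.png")[roi[1]:roi[3],roi[0]:roi[2]];cv2.imwrite(f"pics/{n}crop.png",cv2.resize(img,None,fx=4.8,fy=4.8,interpolation=cv2.INTER_CUBIC))
E
```

```text
top blue 327 [508.77621007  39.08077452  65.09017293] [61.84462061 65.09017293 69.04159706]
cover 2533 [518.85057552 -38.9787783   73.31788264] ((509.3233337402344, 30.925880432128906), (137.71023559570312, 263.86834716796875), 9.05923080444336)
all 10096 [513.23399809   1.86122017  53.30933668] ((544.9688110351562, 6.1640777587890625), (231.38368225097656, 325.2875061035156), 9.00193977355957)Traceback (most recent call last):
  File "<stdin>", line 14, in <module>
    return _wrapfunc(a, 'argmax', axis=axis, out=out, **kwds)
    return bound(*args, **kwds)
ValueError: attempt to get argmax of an empty sequence
```

Run:
```python
from cell import manip
from h import *
for n,roi in(("top",(240,205,400,310)),("scene",(250,215,415,300))):
    p=cv2.imread(f"pics/{n}0.png")[:,:,::-1].astype(int);d=np.load(f"pics/{n}0.npy");c=manip.calibration(n)
    R=np.zeros(d.shape,bool);R[roi[1]:roi[3],roi[0]:roi[2]]=1
    blue=R&(p[:,:,2]-p[:,:,0]>40)
    img=cv2.imread(f"pics/{n}0.png")[roi[1]:roi[3],roi[0]:roi[2]];cv2.imwrite(f"pics/{n}crop.png",cv2.resize(img,None,fx=4.8,fy=4.8,interpolation=cv2.INTER_CUBIC))
    print(n,p[roi[1]:roi[3],roi[0]:roi[2]].min(2).max())
    for thr in (170,190,205,215):
        k=(R&(p.min(2)>thr)).astype(np.uint8);k=cv2.morphologyEx(k,cv2.MORPH_OPEN,np.ones((5,5)))
        nn,L,st,ce=cv2.connectedComponentsWithStats(k)
        if nn<2: continue
        i=1+np.argmax(st[1:,4]);v,u=np.nonzero(L==i);X=ray(c,np.c_[u,v],73)
        print(thr,st[i],'white',cv2.minAreaRect(X[:,:2].astype(np.float32)),np.median(pts(n,c,d,L==i),0))
    v,u=np.nonzero(blue);X=ray(c,np.c_[u,v],65);print('tab',cv2.minAreaRect(X[:,:2].astype(np.float32)),X.mean(0))
```

```text
top 196
170 [ 310  225   53   56 2378] white ((522.3123779296875, -41.839447021484375), (116.32552337646484, 110.82767486572266), 9.059762001037598) [521.17723624 -41.85989458  73.43281   ]
190 [ 311  226   51   54 1983] white ((522.2324829101562, -41.5660285949707), (111.76293182373047, 102.7589340209961), 9.060578346252441) [521.14788707 -41.80644154  73.54838409]
tab ((509.11492919921875, 39.27141571044922), (36.715965270996094, 50.54357147216797), 9.073156356811523) [508.88913411  39.3436635   65.        ]
scene 209
170 [ 287  230   52   36 1459] white ((523.2522583007812, -41.74077224731445), (118.92915344238281, 108.18099975585938), 9.129841804504395) [527.50633426 -42.89974899  73.19429896]
190 [ 287  230   51   35 1383] white ((523.050048828125, -41.49430847167969), (116.7637710571289, 106.19490051269531), 9.079824447631836) [525.11166181 -41.37998506  73.21927126]
205 [288 230  46  25 776] white ((510.15606689453125, -43.21710968017578), (87.9129409790039, 104.87945556640625), 9.084959983825684) [508.1644989  -40.85126401  73.88483423]
tab ((518.977294921875, 40.457271575927734), (55.730899810791016, 49.35700607299805), 8.207433700561523) [519.0291697   40.38660365  65.        ]
```

```bash
true
```

```text
(no output)
```

View pics/topcrop.png

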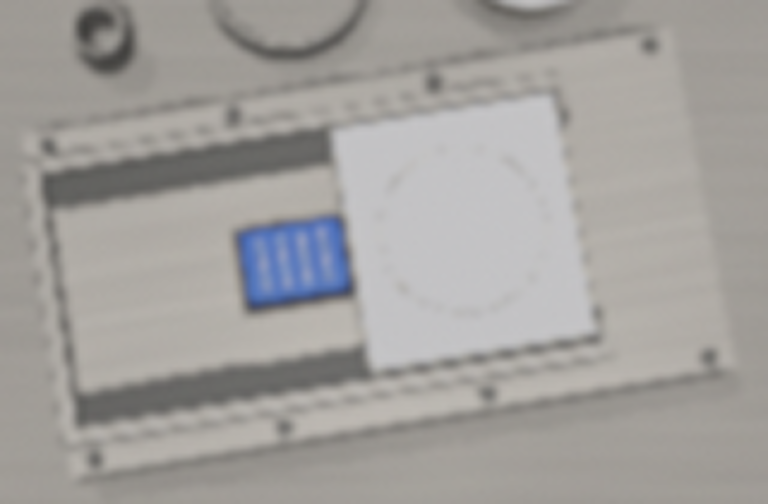

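View pics/scenecrop.png

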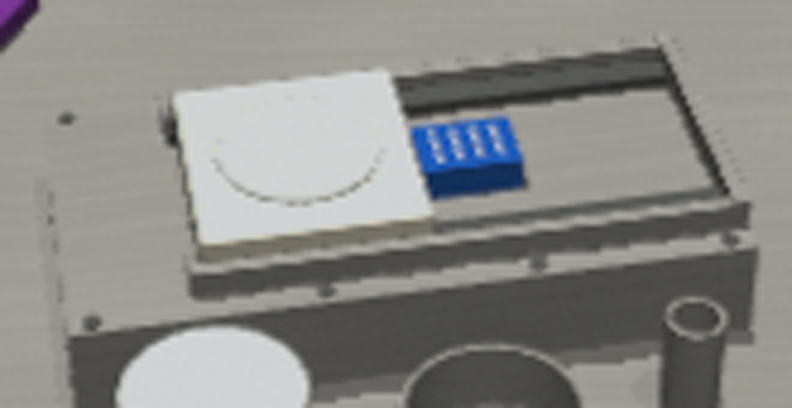

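Both views agree, and the sizes check out: the cover centre is about (522.3, -41.7) with its top at 73, and the tab centre is (509, 39.3) with its top at 65. They are 82 mm apart, as specified. The slide direction is (-0.157, 0.987), a 9.06° rotation. Next I'll move above the tab with the fingers shut and the jaws turned along cassette y (turn -67.7°).

```bash
python3 -m inch '{"grip":[-1,-1,-1,-1,-1,-1,-1,-1,-1,-1],"travel":[[4,-5,0],[8,-10,0],[12,-15,0],[16,-20.5,0],[20,-26,0],[24,-31,0],[28,-36.5,0],[32.5,-42,0],[38.3,-49.6,0],[38.3,-49.6,0]],"turn":[[0,0,-7],[0,0,-14],[0,0,-21],[0,0,-28],[0,0,-36],[0,0,-44],[0,0,-52],[0,0,-60],[0,0,-67.7],[0,0,-67.7]]}' 20
python3 -m inch '{"grip":[-1,-1],"travel":[[0,0,0],[0,0,0]],"turn":[[0,0,0],[0,0,0]]}'
python3 - <<'E'
from cell import manip
import cv2,numpy as np
s=manip.read_state();print(s['clock'],s['eef_pos'],s['eef_rot'],s['wrist_force'],s['finger_gap'],s['joints'])
E
```

```text
clock: 1.65
eef_pos: [508.8, 38.8, 185.2]
eef_rot: [3.141, 0.0, 1.727]
wrist_force: [0.3, 0.1, 0.4]
finger_gap: 0.7
clock: 1.9
eef_pos: [508.4, 39.0, 185.0]
eef_rot: [-3.141, -0.0, 1.727]
wrist_force: [0.0, 0.4, -0.3]
finger_gap: 0.7
1.9 [508.43333052  39.00079972 184.95152478] [-3.14143573e+00 -2.33810045e-04  1.72651081e+00] [ 0.0431395   0.39053859 -0.33426544] 0.6782246503245686 [ 4.60237052e-03  2.10790233e-01  1.63296615e+00  2.15489625e-04
  1.29802661e+00 -1.51170202e-01]
```

Run:
```python
from cell import manip
from h import *
p,d=manip.camera("wrist");cv2.imwrite("pics/w1.png",p[:,:,::-1]);c=manip.calibration("wrist")
p=p.astype(int);b=(p[:,:,2]-p[:,:,0]>40)
k=cv2.morphologyEx(b.astype(np.uint8),cv2.MORPH_OPEN,np.ones((3,3)));nn,L,st,ce=cv2.connectedComponentsWithStats(k)
for i in np.argsort(-st[1:,4])[:3]+1:
    v,u=np.nonzero(L==i);print(st[i],cv2.minAreaRect(ray(c,np.c_[u,v],65)[:,:2].astype(np.float32)),np.median(pts('',c,d,L==i),0))
```

```text
[ 300  193   43   61 2092] ((508.26507568359375, 42.243812561035156), (35.804935455322266, 52.89664840698242), 9.717147827148438) [508.04560952  43.6131324   65.4932364 ]
```

View pics/w1.png

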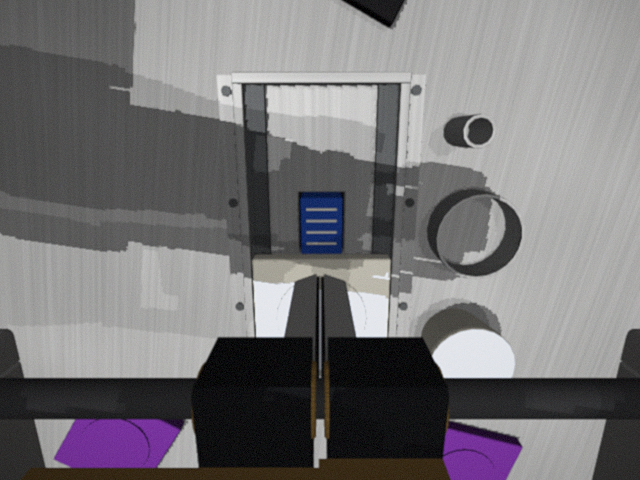

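The wrist view shows the tab at (321,222) straight ahead of the shut fingertips and square to them, agreeing within 2-3 mm. I'll descend and press in small steps.

```bash
python3 -m inch '{"grip":[-1,-1,-1,-1,-1,-1,-1,-1],"travel":[[0,0.1,-4],[0,0.1,-8],[0,0.1,-10.5],[0,0.1,-11.2],[0,0.1,-11.8],[0,0.1,-12.2],[0,0.1,-12.6],[0,0.1,-12.6]],"turn":[[0,0,0],[0,0,0],[0,0,0],[0,0,0],[0,0,0],[0,0,0],[0,0,0],[0,0,0]]}'
```

```text
clock: 2.95
eef_pos: [508.3, 40.6, 59.2]
eef_rot: [3.141, -0.0, 1.728]
wrist_force: [0.6, -0.6, 0.1]
finger_gap: 0.6
```

```bash
python3 -m inch '{"grip":[-1,-1,-1,-1],"travel":[[0,0,-0.2],[0,0,-0.4],[0,0,-0.55],[0,0,-0.65]],"turn":[[0,0,0],[0,0,0],[0,0,0],[0,0,0]]}'
```

```text
clock: 3.45
eef_pos: [508.3, 40.5, 52.6]
eef_rot: [3.141, -0.0, 1.728]
wrist_force: [0.2, -0.2, -0.0]
finger_gap: 0.1
```

No contact force even at z = 52.6, so I need to look.

Run:
```python
from cell import manip
from h import *
print(manip.read_state()['wrist_force'])
out=[]
for n,roi in(("wrist",(200,60,440,340)),("scene",(250,180,430,300))):
    p,d=manip.camera(n);q=p[roi[1]:roi[3],roi[0]:roi[2],::-1];out.append(cv2.resize(q,(390,int(390*q.shape[0]/q.shape[1])),interpolation=cv2.INTER_CUBIC))
    c=manip.calibration(n);p=p.astype(int);R=np.zeros(d.shape,bool);R[roi[1]:roi[3],roi[0]:roi[2]]=1
    b=R&(p[:,:,2]-p[:,:,0]>40);P=pts('',c,d,b);print(n,b.sum(),P.min(0),np.median(P,0),P.max(0))
h=max(o.shape[0] for o in out)
cv2.imwrite("pics/m2.png",np.hstack([np.vstack([o,np.zeros((h-o.shape[0],390,3),np.uint8)]) for o in out]))
```

```text
[ 0.21882747 -0.23163706 -0.00971256]
wrist 3287 [487.33225375  15.04252327   3.80517264] [506.87783432  57.78745216  64.97572711] [533.17406531  66.6575495   95.50291827]
scene 235 [486.3372093   14.76170439  45.50384699] [523.44621305  40.78539816  63.31852367] [533.68157161  67.22677517  69.88097941]
```

View pics/m2.png

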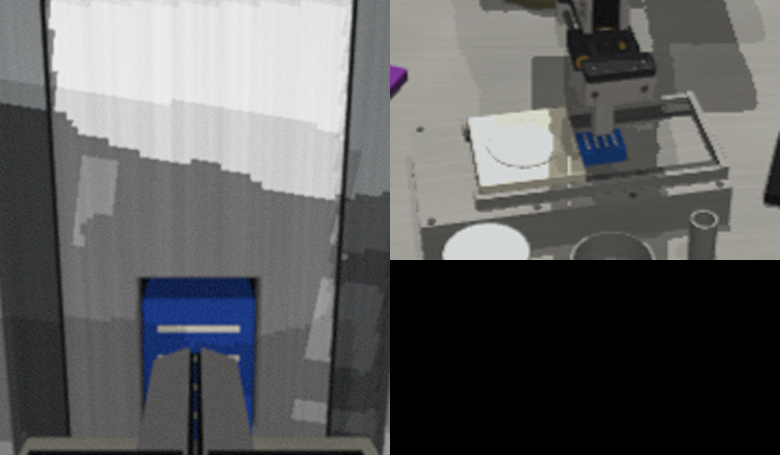

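Run:
```python
from cell import manip
from h import *
s=manip.read_state();print(s['eef_pos'],s['effort'],s['joints'])
for n in("scene","wrist"):
    c=manip.calibration(n);M=np.linalg.inv(c['world_from_camera'])
    for P in(s['eef_pos'],[508.7,40,65],[508.7,40,54]):
        q=M@np.r_[P,1];print(n,np.round(P),c['cx']+c['fx']*q[0]/-q[2],c['cy']-c['fy']*q[1]/-q[2],-q[2])
for n,(x0,y0,x1,y1) in (("scene",(300,200,400,275)),("wrist",(240,180,400,300))):
    p,d=manip.camera(n)
    cv2.imwrite(f"pics/z_{n}.png",cv2.resize(p[y0:y1,x0:x1,::-1],(800,600 if n=='scene' else 600),interpolation=cv2.INTER_NEAREST))
    np.save(f"pics/z_{n}.npy",d)
    c=manip.calibration(n)
    col={'scene':348,'wrist':312}[n]
    for v in range(y0,y1,3):
        m=np.zeros(d.shape,bool);m[v,col]=1;P=pts('',c,d,m)
        if len(P):print(v,np.round(P[0]),p[v,col])
```

```text
[508.23024578  40.54054626  52.56712386] [-5.04779426e-03 -5.13033199e+01 -2.96651512e+01  6.06503338e-02
 -8.29483179e-03  1.20562995e-04] [ 7.61501130e-03  3.66621040e-01  1.76767346e+00  2.81374019e-04
  1.00730511e+00 -1.49255295e-01]
scene [508.  41.  53.] 347.0160178948884 248.3817479925676 1172.119955264484
scene [509.  40.  65.] 346.8375817479514 244.33600196337287 1164.2092957445543
scene [509.  40.  54.] 346.80078590439115 248.0322379004096 1170.879227237131
wrist [508.  41.  53.] 321.1629129200588 277.6977296578943 213.04678754637666
wrist [509.  40.  65.] 321.9631532248844 287.44048879103025 201.22715328983986
wrist [509.  40.  54.] 321.8550988961316 279.67267455183134 211.82803808210605
200 [516.  41. 192.] [26 28 29]
203 [530.  40. 194.] [29 29 30]
206 [570.  38. 212.] [34 33 35]
209 [581.  38. 213.] [49 50 51]
212 [594.  37. 214.] [53 55 55]
215 [600.  37. 211.] [28 29 29]
218 [598.  37. 202.] [92 90 87]
221 [590.  37. 189.] [97 95 90]
224 [589.  38. 180.] [97 95 90]
227 [592.  38. 175.] [97 94 91]
230 [519.  42. 114.] [96 95 90]
233 [523.  42. 108.] [96 95 90]
236 [52
[... 1072 characters left out ...]
[500.  63.  53.] [23 36 79]
240 [500.  63.  60.] [20 32 78]
243 [500.  63.  65.] [ 19  42 101]
246 [500.  62.  65.] [ 31  61 132]
249 [500.  61.  67.] [ 27  56 128]
252 [501.  59.  65.] [ 27  55 129]
255 [501.  57.  66.] [ 27  55 128]
258 [501.  56.  66.] [ 25  54 133]
261 [501.  54.  65.] [167 165 153]
264 [502.  52.  65.] [ 96 102 119]
267 [502.  51.  65.] [ 27  50 118]
270 [502.  49.  65.] [ 12  38 104]
273 [502.  47.  64.] [ 27  46 109]
276 [502.  49.  75.] [89 87 88]
279 [502.  49.  79.] [85 81 83]
282 [502.  50.  83.] [80 82 82]
285 [502.  50.  87.] [89 87 87]
288 [503.  49.  90.] [86 88 87]
291 [503.  50.  95.] [83 81 82]
294 [503.  50.  97.] [80 78 76]
297 [503.  50. 100.] [88 85 85]
```

View pics/z_scene.png

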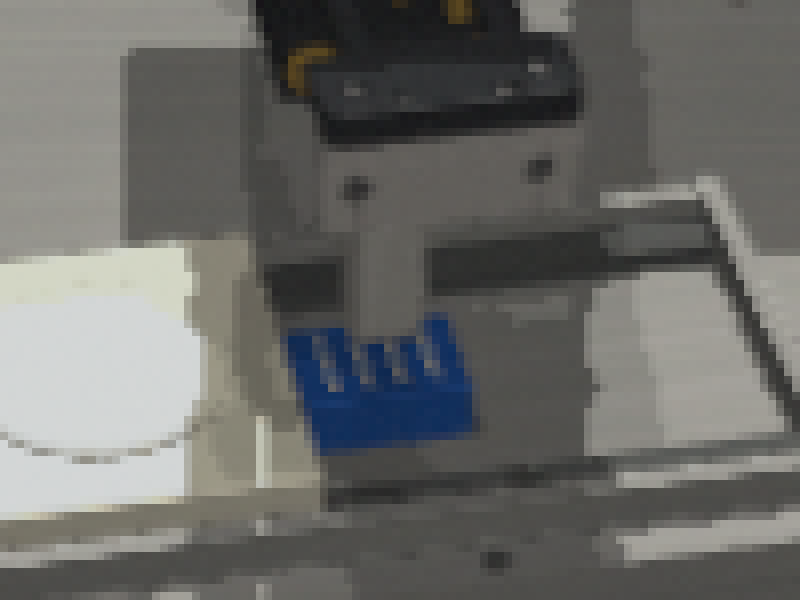

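View pics/z_wrist.png

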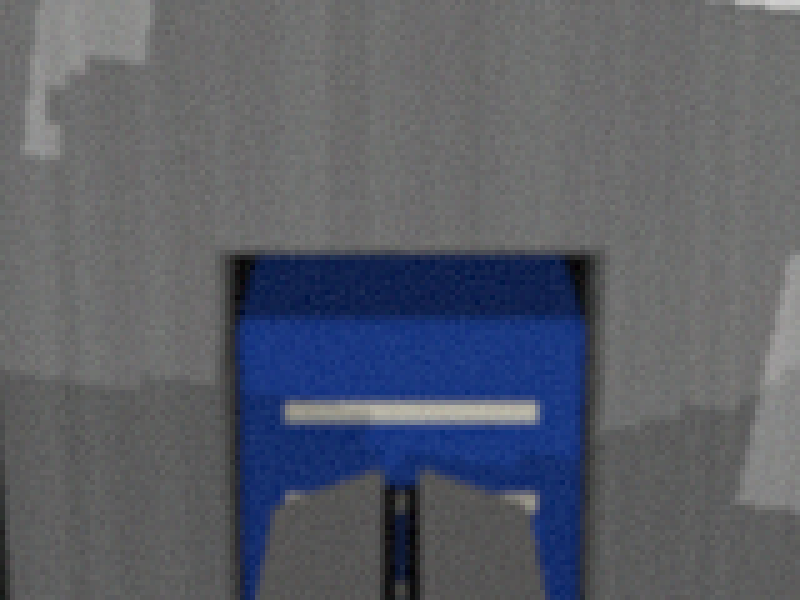

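The pictures show the fingertips at z ≈ 73-75, about 20 mm above the reported TCP, so there has been no contact (force 0) and the tab is still up at 65. I'll trust the images and the force, and keep lowering gently with the force as feedback.

```bash
python3 -m inch '{"grip":[-1,-1,-1,-1],"travel":[[0,0,-0.2],[0,0,-0.4],[0,0,-0.6],[0,0,-0.7]],"turn":[[0,0,0],[0,0,0],[0,0,0],[0,0,0]]}'
python3 -m inch '{"grip":[-1,-1,-1],"travel":[[0,0,-0.1],[0,0,-0.2],[0,0,-0.3]],"turn":[[0,0,0],[0,0,0],[0,0,0]]}'
python3 -m inch '{"grip":[-1,-1,-1],"travel":[[0,0,-0.1],[0,0,-0.2],[0,0,-0.3]],"turn":[[0,0,0],[0,0,0],[0,0,0]]}'
```

```text
clock: 4.15
eef_pos: [508.2, 40.5, 45.5]
eef_rot: [3.142, -0.0, 1.727]
wrist_force: [0.1, 0.0, -0.1]
finger_gap: 0.6
clock: 4.53
eef_pos: [508.3, 40.6, 42.9]
eef_rot: [3.141, -0.0, 1.728]
wrist_force: [-2.7, -1.2, 6.0]
finger_gap: 0.6
clock: 4.9
eef_pos: [508.3, 40.6, 40.2]
eef_rot: [3.141, -0.0, 1.728]
wrist_force: [-2.8, 0.8, 6.1]
finger_gap: 0.7
```

Contact at 6 N as predicted, with the tip offset about 20 mm. I'll continue to the hard stop.

```bash
python3 -m inch '{"grip":[-1,-1,-1],"travel":[[0,0,-0.15],[0,0,-0.3],[0,0,-0.4]],"turn":[[0,0,0],[0,0,0],[0,0,0]]}'
python3 -m inch '{"grip":[-1,-1],"travel":[[0,0,-0.1],[0,0,-0.2]],"turn":[[0,0,0],[0,0,0]]}'
python3 -m inch '{"grip":[-1,-1],"travel":[[0,0,-0.1],[0,0,-0.15]],"turn":[[0,0,0],[0,0,0]]}'
```

```text
clock: 5.28
eef_pos: [508.3, 40.5, 36.5]
eef_rot: [3.141, -0.0, 1.728]
wrist_force: [-3.0, 0.6, 5.6]
finger_gap: 0.6
clock: 5.52
eef_pos: [508.3, 40.5, 34.8]
eef_rot: [3.141, -0.0, 1.728]
wrist_force: [-2.5, 0.0, 5.6]
finger_gap: 0.6
clock: 5.78
eef_pos: [508.3, 40.5, 33.8]
eef_rot: [3.141, -0.0, 1.728]
wrist_force: [-5.8, 0.1, 12.3]
finger_gap: 0.7
```

```bash
python3 -m inch '{"grip":[-1,-1,-1],"travel":[[0,0,-0.05],[0,0,-0.1],[0,0,-0.1]],"turn":[[0,0,0],[0,0,0],[0,0,0]]}'
```

```text
clock: 6.15
eef_pos: [508.4, 40.6, 33.8]
eef_rot: [3.141, 0.0, 1.728]
wrist_force: [-6.6, -0.2, 15.3]
finger_gap: 0.4
```

The force climbed to 15 N with no further motion, so the tab is at its hard stop. I'll lift, check, and move behind the cover.

```bash
python3 -m inch '{"grip":[-1,-1,-1,-1,-1,-1,-1,-1],"travel":[[0,0,2],[0,0,5],[0,0,7],[0.9,-5.5,7],[1.8,-11,7],[2.8,-17.5,7],[2.8,-17.5,7],[2.8,-17.5,7]],"turn":[[0,0,0],[0,0,0],[0,0,0],[0,0,0],[0,0,0],[0,0,0],[0,0,0],[0,0,0]]}'
python3 - <<'E'
from cell import manip
from h import *
roi=(230,170,430,310)
for n,roi in (("scene",(230,170,430,310)),("top",(240,205,400,310))):
    p,d=manip.camera(n);c=manip.calibration(n)
    cv2.imwrite(f"pics/s3{n}.png",cv2.resize(p[roi[1]:roi[3],roi[0]:roi[2],::-1],None,fx=4,fy=4,interpolation=cv2.INTER_CUBIC))
    p=p.astype(int);R=np.zeros(d.shape,bool);R[roi[1]:roi[3],roi[0]:roi[2]]=1
    b=R&(p[:,:,2]-p[:,:,0]>40);P=pts('',c,d,b);print(n,b.sum(),np.percentile(P,[5,50,95],axis=0))
print(manip.read_state()['wrist_force'])
E
```

```text
clock: 7.15
eef_pos: [536.2, -134.2, 103.5]
eef_rot: [3.141, -0.0, 1.727]
wrist_force: [0.1, -0.3, -0.2]
finger_gap: 0.7
scene 220 [[492.19457906  19.19812258  49.03798121]
 [510.89058698  40.84843456  53.16184183]
 [527.81956014  63.00083423  55.88156002]]
top 341 [[491.74444805  16.8895836   47.1660108 ]
 [509.75595081  39.43598565  53.6229489 ]
 [526.49295797  62.73089762  57.03351785]]
[ 0.48423899  0.1729753  -0.72550803]
```

View pics/s3scene.png

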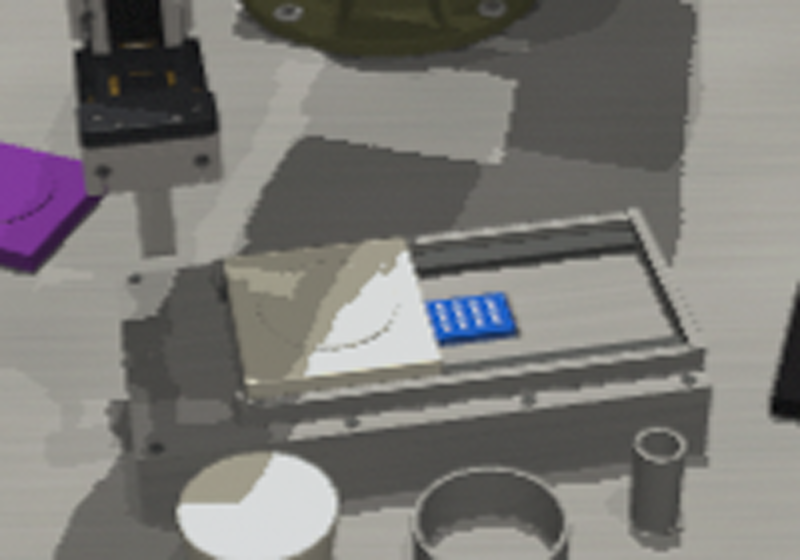

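View pics/s3top.png

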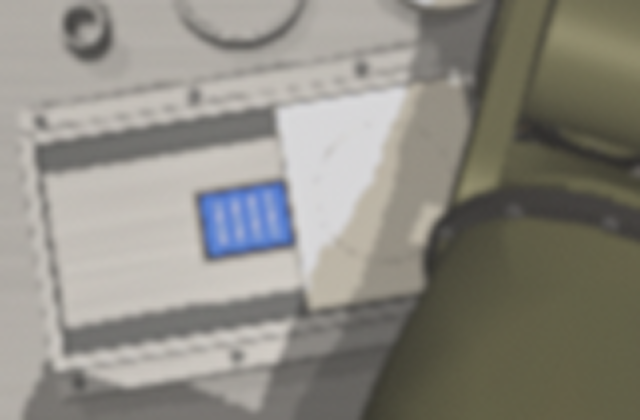

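The tab is pressed in (top about 53.5 mm in both views) and the cover is still seated. The fingers are clear behind it at cassette x ≈ -93, y ≈ 1. I'll lower to tip height 63 mm (reading 43).

```bash
python3 -m inch '{"grip":[-1,-1,-1,-1,-1],"travel":[[0,0,-2.5],[0,0,-4.5],[0,0,-5.5],[0,0,-6],[0,0,-6]],"turn":[[0,0,0],[0,0,0],[0,0,0],[0,0,0],[0,0,0]]}'
python3 - <<'E'
from cell import manip
from h import *
p,d=manip.camera("scene");x0,y0,x1,y1=220,190,340,280
cv2.imwrite("pics/s4.png",cv2.resize(p[y0:y1,x0:x1,::-1],(800,600),interpolation=cv2.INTER_CUBIC))
E
```

```text
clock: 7.88
eef_pos: [536.5, -133.0, 44.0]
eef_rot: [3.141, -0.0, 1.729]
wrist_force: [0.3, 0.7, 0.4]
finger_gap: 0.7
```

View pics/s4.png

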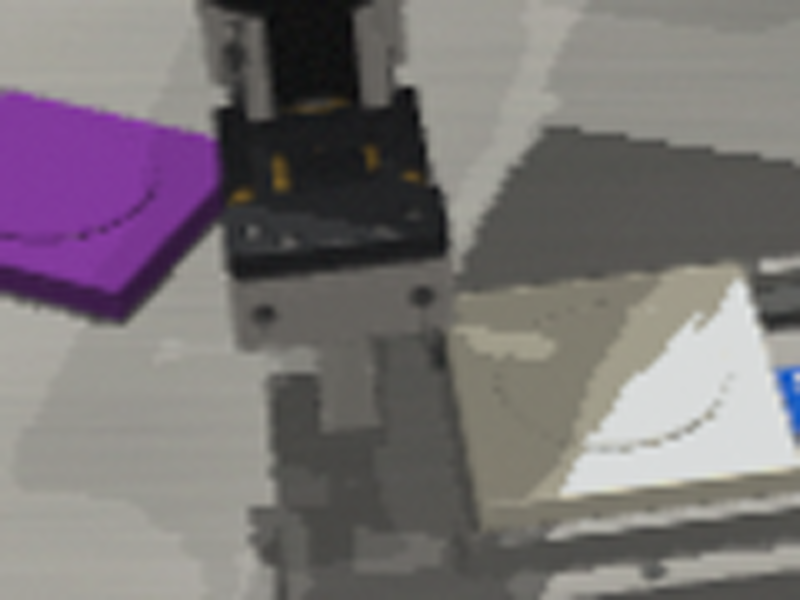

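The fingertips are behind the cover's rear edge and below its top. Now I'll approach and start pushing.

```bash
python3 -m inch '{"grip":[-1,-1,-1,-1,-1,-1,-1,-1],"travel":[[-0.16,1,-0.1],[-0.32,2,-0.1],[-0.4,2.5,-0.1],[-0.48,3,-0.1],[-0.56,3.5,-0.1],[-0.64,4,-0.1],[-0.72,4.5,-0.1],[-0.8,5,-0.1]],"turn":[[0,0,0],[0,0,0],[0,0,0],[0,0,0],[0,0,0],[0,0,0],[0,0,0],[0,0,0]]}'
python3 - <<'E'
from cell import manip
from h import *
print(manip.read_state()['wrist_force'])
p,d=manip.camera("scene");x0,y0,x1,y1=240,190,400,310
cv2.imwrite("pics/s5.png",cv2.resize(p[y0:y1,x0:x1,::-1],(800,600),interpolation=cv2.INTER_CUBIC))
E
```

```text
clock: 8.93
eef_pos: [528.7, -83.0, 43.4]
eef_rot: [3.14, 0.0, 1.729]
wrist_force: [0.9, -3.5, 2.8]
finger_gap: 0.5
[ 0.89079426 -3.46002596  2.80460636]
```

View pics/s5.png

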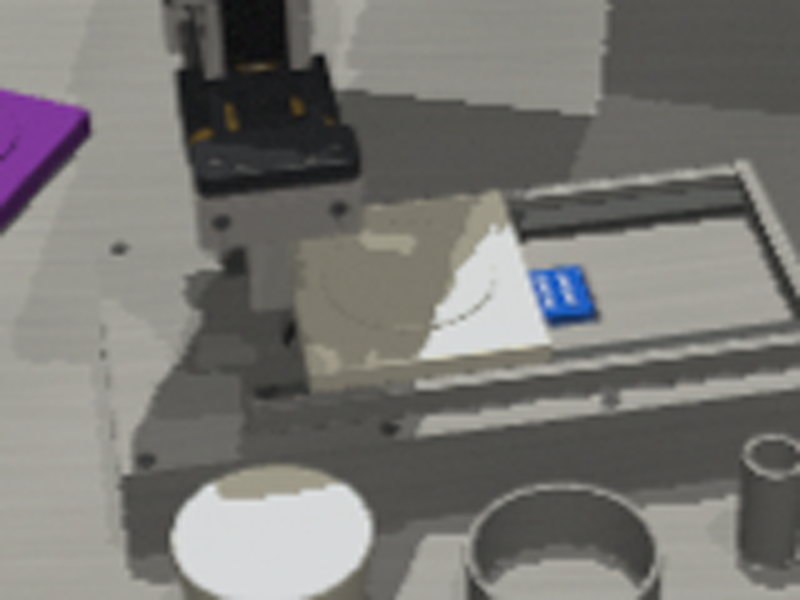

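The cover is sliding over the tab, flat, with 3.5 N of push. It's at about x = 21 and needs about 94 mm more.

```bash
python3 -m inch '{"grip":[-1,-1,-1,-1,-1,-1,-1,-1,-1],"travel":[[-0.08,0.5,0],[-0.16,1,0],[-0.24,1.5,0],[-0.32,2,0],[-0.4,2.5,0],[-0.48,3,0],[-0.56,3.5,0],[-0.64,4,0],[-0.72,4.5,0]],"turn":[[0,0,0],[0,0,0],[0,0,0],[0,0,0],[0,0,0],[0,0,0],[0,0,0],[0,0,0],[0,0,0]]}'
python3 -m inch '{"grip":[-1,-1,-1,-1,-1,-1,-1,-1,-1],"travel":[[-0.08,0.5,0],[-0.16,1,0],[-0.24,1.5,0],[-0.32,2,0],[-0.4,2.5,0],[-0.48,3,0],[-0.56,3.5,0],[-0.64,4,0],[-0.72,4.5,0]],"turn":[[0,0,0],[0,0,0],[0,0,0],[0,0,0],[0,0,0],[0,0,0],[0,0,0],[0,0,0],[0,0,0]]}'
python3 - <<'E'
from cell import manip
from h import *
print(manip.read_state()['wrist_force'])
p,d=manip.camera("scene");x0,y0,x1,y1=250,190,410,310
cv2.imwrite("pics/s6.png",cv2.resize(p[y0:y1,x0:x1,::-1],(800,600),interpolation=cv2.INTER_CUBIC))
E
```

```text
clock: 10.1
eef_pos: [521.3, -37.2, 43.3]
eef_rot: [3.14, 0.0, 1.729]
wrist_force: [0.6, -2.7, 1.8]
finger_gap: 0.3
clock: 11.22
eef_pos: [514.1, 8.2, 43.4]
eef_rot: [3.14, 0.0, 1.729]
wrist_force: [0.4, -1.6, 1.1]
finger_gap: 0.6
[ 0.35484643 -1.55292657  1.11074397]
```

View pics/s6.png

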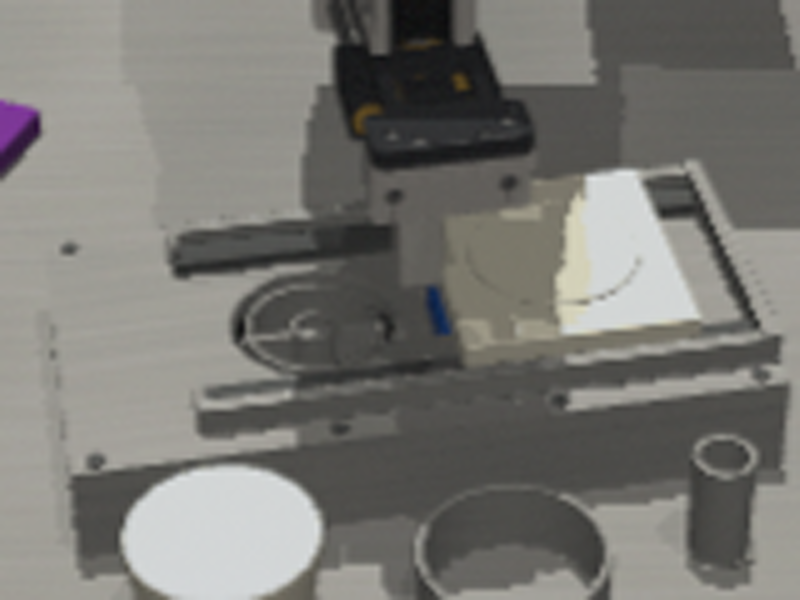

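The opening is fully uncovered and the cover lies flat, short of the end stop. I'll back off, lift clear and measure.

```bash
python3 -m inch '{"grip":[-1,-1,-1,-1,-1,-1,-1,-1,-1],"travel":[[0.16,-1,0],[0.4,-2.5,0],[0.48,-3,4],[0.48,-3,9],[0.6,-6,14],[0.6,-12,16],[0.6,-18,16],[0.6,-18,16],[0.6,-18,16]],"turn":[[0,0,0],[0,0,0],[0,0,0],[0,0,0],[0,0,0],[0,0,0],[0,0,0],[0,0,0],[0,0,0]]}'
python3 - <<'E'
from cell import manip
from h import *
s=manip.read_state();print(s['wrist_force'],np.abs(s['qd']).max())
O=np.array([522.3,-41.7,0]);X=np.array([-.1575,.9875,0]);Y=np.array([-.9875,-.1575,0])
for n,roi in (("scene",(250,190,410,310)),("top",(235,170,405,310))):
    p,d=manip.camera(n);c=manip.calibration(n)
    cv2.imwrite(f"pics/f{n}.png",cv2.resize(p[roi[1]:roi[3],roi[0]:roi[2],::-1],None,fx=4,fy=4,interpolation=cv2.INTER_CUBIC))
    cv2.imwrite(f"pics/full{n}.png",p[:,:,::-1])
    R=np.zeros(d.shape,bool);R[roi[1]:roi[3],roi[0]:roi[2]]=1
    P=pts('',c,d,R);L=np.c_[(P-O)@X,(P-O)@Y,P[:,2]]
    Q=L[(L[:,2]>69)&(L[:,2]<80)&(abs(L[:,1])<63)&(L[:,0]>-100)&(L[:,0]<200)]
    A=np.c_[Q[:,:2],np.ones(len(Q))];k=np.linalg.lstsq(A,Q[:,2],rcond=None)[0]
    print(n,len(Q),np.percentile(Q,[2,50,98],axis=0).round(1).tolist(),'slope',k[:2])
    p=p.astype(int);b=R&(p[:,:,2]-p[:,:,0]>40);P=pts('',c,d,b);print('blue',b.sum(),np.median(P,0) if b.any() else 0)
E
```

```text
clock: 12.4
eef_pos: [519.7, -171.8, 203.1]
eef_rot: [3.141, -0.001, 1.729]
wrist_force: [0.5, 0.3, 0.2]
finger_gap: 0.2
[0.50266998 0.33303874 0.22444612] 0.0313308693276537
scene 1501 [[61.6, -59.5, 69.8], [113.4, -7.6, 73.2], [167.1, 57.0, 76.9]] slope [0.00097242 0.00271903]
blue 30 [515.75775649  16.85479275  53.299822  ]
top 2399 [[64.3, -56.4, 69.5], [117.3, 2.0, 73.3], [169.8, 58.1, 78.3]] slope [-1.98746732e-03 -8.30221727e-06]
blue 16 [513.7258487   16.12569536  51.85818362]
```

View pics/ftop.png

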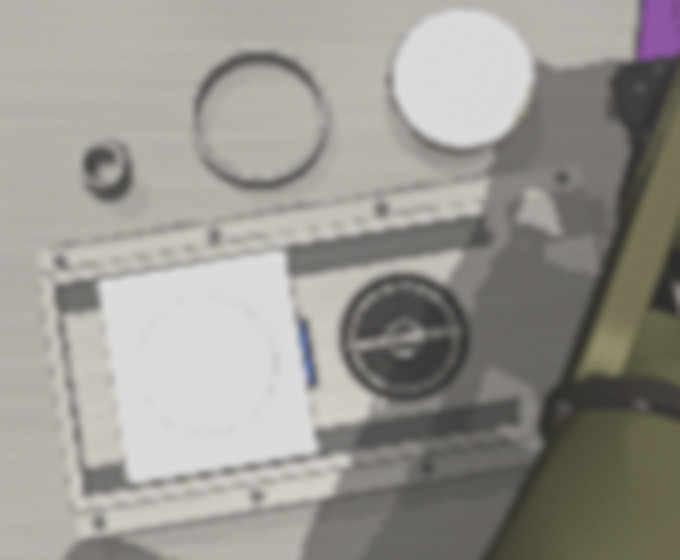

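View pics/fullscene.png

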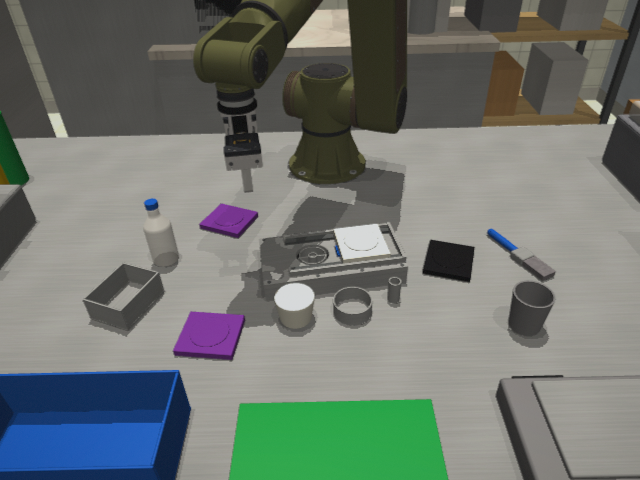

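The cover is at x ≈ 114-117, flat with its top at 73. The opening is clear and the tab is down. The other objects are where they were, and the arm is free of everything.

```bash
python3 -m inch '{"grip":[-1,-1],"travel":[[0,0,0],[0,0,0]],"turn":[[0,0,0],[0,0,0]]}'; python3 -c "
from cell import manip
print(manip.sign_off())"
```

```text
clock: 12.75
eef_pos: [520.1, -170.0, 203.3]
eef_rot: [3.14, -0.0, 1.732]
wrist_force: [0.3, 0.6, -0.2]
finger_gap: -0.0
the job is handed in; nothing more can be done
None
```

I pressed the blue snap tab to its hard stop and pushed the white cover off its seat with the shut fingertips. I then backed the arm clear and handed the job in at about 12.8 s; no verdict was reported.

- **Tab:** it moved at about 6 N, and the force then climbed to 15 N with no further motion. Its top measured about 53.5 mm above the bench right after pressing. With the cover over most of it, the visible strip still read about 52–53 mm.
- **Cover:** its middle is at about cassette x 114–117 mm, between the required 93 mm and the end stop. It lies flat, with its top at 73 mm and a fitted slope under 0.003. The round opening is fully uncovered.
- **Surroundings:** the other objects look unmoved in the pictures, though I did not measure them. The wrist force is about zero.

**Disagreements:**
- **Fingertip height:** the real fingertips sat about 20 mm higher than the reported tool position. My first descent therefore stopped in the air above the tab with no force, and I used the pictures and contact force for the heights after that.
- **Sideways position:** the scene camera's median sideways position for the cover was about 8 mm off, against 2 mm from the top camera. Both cameras saw its edges within about ±60 mm, and the guide walls allow only 2.5 mm of play, so I took this as uneven pixel sampling.

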